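# Close the bite of two dental casts

## Task

A lower jaw cast lies on the round steel grille in the bench: find the upper cast of the same size, stand it on its flat heel and let go, then take it again from the other side, turn it teeth down and close it gently on that lower, front teeth over front teeth, until the teeth mesh fully. Let go and leave the closed pair on the grille. Do not disturb the other two casts, the bowl or the handpiece, and do not push the lower about or force the teeth.

Things in the scene. Friction and masses are not known exactly. Their poses are not given: they have to be found in the camera images.
- lower_wide: Lower jaw cast (wide), pale stone, loose, about 190 g. Base 62 wide (y) x 52 front to back (x) x 26 high (mm): flat heel at x=-26, parallel sides, front corners cut off 12 x 14; teeth on it up to a flat biting plane at z=34. Origin: centre of the underside; x to the front teeth, z up through the teeth. Lies teeth up, on the grille or farther out on the bench.
- lower_wide_front (a point): Front edge of lower_wide's underside, 26 mm along its x. In that cast's frame (mm): back teeth x -20 to +2, |y| 14 to 22; open gap in the row on each side, x 2 to 10; front teeth x 10 to 16, |y| under 14; all to z=34.
- upper_wide: Upper jaw cast (wide), mates with lower_wide; same stone, loose, about 190 g. Base 62 x 52 x 26 like the lower's, but front corners cut 17 x 23; flat sides run 35 forward from the heel. Stands steadily on its heel (x up). Frame as the lower's; starts lying teeth up. Closed on its lower it is upside down, x the same way, its origin 68 mm straight above the lower's.
- upper_wide_front (a point): Front edge of upper_wide's underside, 26 mm along its x. Cast frame: back teeth as the lower's, z=34; tapered cusps to z=38.5 at (x,|y|) (-15, 26) and (-2, 26) pass outside the lower back teeth, one at (6, 17) drops in the lower gap; front teeth x 18.5 to 22, to z=37.5, pass before the lower's. Play 1.5 mm each way; cusps guide it in from 2.5 mm off; riding on the tips it sits up to 4.5 mm high.
- lower_narrow: Lower jaw cast (narrow), pale stone, loose, about 120 g. Base 50 wide (y) x 44 front to back (x) x 26 high (mm): flat heel at x=-22, parallel sides, front corners cut off 12 x 11.3; teeth on it up to a flat biting plane at z=34. Origin: centre of the underside; x to the front teeth, z up through the teeth. Lies teeth up, on the grille or farther out on the bench.
- lower_narrow_front (a point): Front edge of lower_narrow's underside, 22 mm along its x. In that cast's frame (mm): back teeth x -17 to 0, |y| 10 to 16.5; open gap in the row on each side, x 0 to 8; front teeth x 8 to 12.5, |y| under 10.5; all to z=34.
- upper_narrow: Upper jaw cast (narrow), mates with lower_narrow; same stone, loose, about 120 g. Base 50 x 44 x 26 like the lower's, but front corners cut 17 x 18.5; flat sides run 27 forward from the heel. Stands steadily on its heel (x up). Frame as the lower's; starts lying teeth up. Closed on its lower it is upside down, x the same way, its origin 68 mm straight above the lower's.
- upper_narrow_front (a point): Front edge of upper_narrow's underside, 22 mm along its x. Cast frame: back teeth as the lower's, z=34; tapered cusps to z=38.5 at (x,|y|) (-12, 20.5) and (-4, 20.5) pass outside the lower back teeth, one at (4, 12.25) drops in the lower gap; front teeth x 15 to 18.5, to z=37.5, pass before the lower's. Play 1.5 mm each way; cusps guide it in from 2.5 mm off; riding on the tips it sits up to 4.5 mm high.
- grille: Round steel suction grille let flush into the bench, 124 mm across, 1 mm high at most and without effect on things; origin at its centre. The lower cast whose upper is wanted lies on it, centre within 12 mm.
- bowl: Dark rubber mixing bowl, 110 mm across the rim, 60 high, loose bystander; origin at the centre of its underside.
- handpiece: Lab handpiece, 166 mm long, 26 thick, lying along its own x, loose bystander; origin under it, 70 mm from its rear end and 96 from the tip.
Not all that is in view belongs to the job. What is shaped like the upper_narrow but purple is not meant. What is shaped like the lower_narrow but blue is not meant.

How it is judged (in metres and radians):
On the way:
1. the matching upper cast stands on its heel on the bench, let go (((horizontal distance between lower_wide and grille below 0.045 m and angle between upper_wide's own x axis and vertical below 0.12 rad and height (world z) of upper_wide below 0.035 m and contact force between the fingers and upper_wide below 0.05 N and linear speed of upper_wide below 0.02 m/s) or (horizontal distance between lower_narrow and grille below 0.045 m and angle between upper_narrow's own x axis and vertical below 0.12 rad and height (world z) of upper_narrow below 0.035 m and contact force between the fingers and upper_narrow below 0.05 N and linear speed of upper_narrow below 0.02 m/s))), for 0.3 s.
At the end, for the whole second after the job is handed in: The matching upper lies teeth down on the lower on the grille, front over front, fully meshed: origins 66 to 70.5 mm apart in height, centres within 5 mm, front points within 7 mm, level within 0.1 rad; the lower flat on the bench, within 45 mm of the grille's centre; both at rest (((horizontal distance between lower_wide and grille below 0.045 m and angle between lower_wide's own z axis and vertical below 0.1 rad and height (world z) of lower_wide below 0.01 m and angle between upper_wide's own z axis and vertical above 3.04 rad and z of upper_wide in the frame of lower_wide between 0.066 and 0.0705 m and horizontal distance between upper_wide and lower_wide below 0.005 m and horizontal distance between upper_wide_front and lower_wide_front below 0.007 m and linear speed of each of upper_wide, lower_wide below 0.01 m/s) or (horizontal distance between lower_narrow and grille below 0.045 m and angle between lower_narrow's own z axis and vertical below 0.1 rad and height (world z) of lower_narrow below 0.01 m and angle between upper_narrow's own z axis and vertical above 3.04 rad and z of upper_narrow in the frame of lower_narrow between 0.066 and 0.0705 m and horizontal distance between upper_narrow and lower_narrow below 0.005 m and horizontal distance between upper_narrow_front and lower_narrow_front below 0.007 m and linear speed of each of upper_narrow, lower_narrow below 0.01 m/s))); the robot touches nothing.
It fails at once if the two casts that are not wanted are moved more than 15 mm ((horizontal distance between lower_wide and grille below 0.045 m and distance of any of upper_narrow, lower_narrow from where it was at the start of the episode above 0.015 m) or (horizontal distance between lower_narrow and grille below 0.045 m and distance of any of upper_wide, lower_wide from where it was at the start of the episode above 0.015 m)).
It fails at once if the teeth of the pair are knocked or forced together with more than 60 N (contact force between upper_wide and lower_wide above 60 N or contact force between upper_narrow and lower_narrow above 60 N).
It fails at once if the bowl or the handpiece is moved more than 15 mm (distance of any of bowl, handpiece from where it was at the start of the episode above 0.015 m).
It fails at once if the lower cast on the grille is pushed more than 25 mm ((horizontal distance between lower_wide and grille below 0.07 m and distance of lower_wide from where it was at the start of the episode above 0.025 m) or (horizontal distance between lower_narrow and grille below 0.07 m and distance of lower_narrow from where it was at the start of the episode above 0.025 m)).
It also fails if it takes over 64 s, if anything falls off the work surface, if the arm or the gripper's body presses on something with over 40 N, if the wrist force passes 120 N, or if a joint passes its speed limit or range.

## Robot

A 6-joint arm with a two-finger parallel gripper is mounted at the origin on the work surface. World frame = base frame: x ahead of the robot, y to its left, z up, the work surface at z = 0. Lengths are in m, angles in degrees, forces in N, time in s.
With the tool pointing down it reaches from about 0.25 to 0.725 m from the base axis. Payload 9.7 kg.
Tool frame: the origin (TCP) lies at the very end of the fingers, on their centre line; the grasp point (between the pads) lies 19 mm behind it; z points along the fingers, y is the line along which they close (so a half turn about z gives the same grasp; the last joint's range is limited). The gripper opens to 85 mm and grips with 20 to 120 N. Pads are 22 mm wide; open, the fingers measure 114 mm over their backs; the gripper's body (76 mm by 85 mm) begins 54 mm behind the grasp point. The pads swing forward as they close: fully open they stand 13 mm farther back than shut.
Start: joints at [-72.135, 4.979, 10.078, 95.1, 0, 90], TCP at [0.169, -0.523, 0.231] pointing down, gripper open.
Joint ranges: [-179.16, 179.16], [-48.56, 103.87], [-65.8, 70.77], [-126.05, 130.52], [-82.76, 87.17], [-180, 180]. Speed limits (degrees/s): [127.2, 127.2, 147.25, 180, 180, 180].

## Interface

Orientations are given as [roll, pitch, yaw] about the fixed x, y, z axes, in that order (R = Rz(yaw) Ry(pitch) Rx(roll)).
In Python, from workcell import bot, viewer, finder gives the robot as it stands. The module is installed in compiled form; this text tells all that it offers.
- The arm moves only by the shell command python3 -m inch 'ROWS' [FORCE]. ROWS is JSON, a list that holds one entry, the list of rows, each a list of 7 numbers: the opening in per cent of the stroke, from 0 (shut) to 100 (fully open), then the shift along the tool's x, y, z in mm, then the turn, a rotation vector about the tool's x, y, z in degrees. In form: [[[grip, tx, ty, tz, ax, ay, az], ...]]. A call has 1 to 8 rows; each row shifts and turns the commanded pose from where the row before left it, along the tool's axes as they then stand; what a row does not reach is not made up. A row lasts 1/8 s, in which the tool goes at most 62.5 mm and 10.7 degrees, less where a joint would pass 70% of its speed; a pose out of reach is approached as far as the arm can. A call with a gripper value outside its range is refused whole. The fingers move at their own pace and stop on an object; FORCE is the grip in N (left out, the last holds). Time passes only in rows, so rows that do not move let the fingers close. It gives the time, the measured TCP pose, the force, the opening and the grip force at its end, in the units of the state.
- bot.get_obs(): the state, without advancing time (a new reading comes with each control period).
- viewer.camera(name): name is "scene" or "top" or "wrist"; returns a dict with "pixels" (384x512x3 uint8, red, green, blue), "vfov" (degrees; the focal length in pixels is half the picture's height over the tangent of half this angle, whatever the lens; pixels are square), "cx", "cy" (the principal point, pixels), "R" (3x3) and "t" (3): a world point X has camera coordinates R X + t. Camera axes: x right, y down, z forward; pixel columns grow to the right and rows downward; lengths in m; the calibration is good to about 2 mm. A picture is of the moment at which its call begins. There is no depth.
- bot.job_done(): hands the job in; it is judged then, once.
Trained networks look in the newest picture that a camera, given by its name, has taken for a name from the list of things; names that differ only in an ending like _2 or _b are one class to them, and where a whole thing is asked for, a point or a joint stands for the part that bears it (a point fixed in the world has none). Each returns a list of dicts, best first, with "conf" (0 to 1); they miss things now and then, are a little off and sometimes report something else, mostly with a low value. They report only what shows in the picture. A call takes as long as a camera call. They do not tell look-alikes from the thing itself.
- finder.outline_of(camera, thing): "pixels" (384x512 bool, what is visible of it) and "extent" ([centre column, centre row, width, height] in pixels, round what is visible of it).
- finder.mark_of(camera, thing): "position" ([column, row] in pixels: a listed point, or the origin of a listed thing).
The state is a dict: "time": time; "q": joint angles; "qd": joint speeds; "joint_efforts": joint torques, N m; "ee_pos": TCP position; "tcp_rot": TCP orientation; "wrist_force": force on the tool from outside, world axes, zero at the start; "torque": the same for the moment, N m; "opening": finger opening in m; "grasp_force": force on a finger pad.
Only numpy, scipy, OpenCV 4.12 (cv2) and the standard library are available. Lean on these libraries where they do the work, as an engineer would, in place of code of your own. Each camera call takes 0.05 s, during which the arm holds its last target. There are 200 camera calls.

## Working session

There is one attempt and no reset: what is moved stays moved. The work goes in short steps, Python scripts to look and compute and a shell command to move; the robot and the scene stay as the last step left them, time stands still between calls to the robot, and variables do not carry over. Pictures are saved under pics/ and viewed, at most 10 in all, crops included, and the job is handed in when it is done.

```bash
mkdir -p pics; cat > h.py <<'E'
import numpy as np,cv2
from workcell import bot,viewer,finder
def ray(c,px):
    f=192/np.tan(np.radians(c['vfov']/2))
    d=np.array([(px[0]-c['cx'])/f,(px[1]-c['cy'])/f,1.])
    return -c['R'].T@c['t'], c['R'].T@d
def onz(c,px,z):
    o,d=ray(c,px); return o+d*(z-o[2])/d[2]
def proj(c,X):
    f=192/np.tan(np.radians(c['vfov']/2)); p=c['R']@np.array(X)+c['t']
    return np.array([c['cx']+f*p[0]/p[2],c['cy']+f*p[1]/p[2]])
def save(c,n,crop=None,s=1):
    im=c['pixels'][:,:,::-1]
    if crop: im=im[crop[1]:crop[3],crop[0]:crop[2]]
    cv2.imwrite('pics/'+n,cv2.resize(im,None,fx=s,fy=s,interpolation=cv2.INTER_CUBIC))
E
python3 - <<'E'
from h import *
cs={}
for n in('top','scene'):
    c=viewer.camera(n);cs[n]=c
    print(n,np.round(-c['R'].T@c['t'],3),c['vfov'],np.round(c['R'][2],2))
    for t in['lower_wide','upper_wide','lower_narrow','upper_narrow','lower_wide_front','upper_wide_front','lower_narrow_front','upper_narrow_front','grille','bowl','handpiece']:
        for d in finder.mark_of(n,t)[:3]:
            print(' ',t,round(d['conf'],2),np.round(d['position']),np.round(onz(c,d['position'],0),3))
im=np.hstack([cs['top']['pixels'],cs['scene']['pixels']])
save(cs['top'],'top.png',None,1.5);save(cs['scene'],'scene.png',None,1.5)
E
```

```text
top [ 0.337 -0.097  1.21 ] 42.7181980670003 [ 0.22  0.01 -0.98]
  lower_wide 0.58 [226. 136.] [ 0.725 -0.004  0.   ]
  lower_wide 0.5 [331. 144.] [ 0.723 -0.275  0.   ]
  upper_wide 0.76 [238. 227.] [ 0.49  -0.052  0.   ]
  lower_narrow 0.88 [122. 197.] [0.546 0.244 0.   ]
  lower_narrow 0.63 [119. 257.] [0.396 0.231 0.   ]
  upper_narrow 0.8 [345. 241.] [ 0.476 -0.319  0.   ]
  upper_narrow 0.57 [406. 191.] [ 0.612 -0.467  0.   ]
  lower_wide_front 0.96 [216. 132.] [0.733 0.025 0.   ]
  upper_wide_front 0.65 [249. 225.] [ 0.498 -0.079  0.   ]
  lower_narrow_front 0.8 [116. 197.] [0.543 0.259 0.   ]
  lower_narrow_front 0.72 [111. 266.] [0.373 0.247 0.   ]
  upper_narrow_front 0.88 [408. 183.] [ 0.634 -0.473  0.   ]
  upper_narrow_front 0.86 [344. 231.] [ 0.5   -0.314  0.   ]
  upper_narrow_front 0.56 [361. 201.] [ 0.579 -0.354  0.   ]
  grille 0.64 [123. 196.] [0.547 0.24  0.   ]
  bowl 0.56 [131. 126.] [0.732 0.243 0.   ]
  handpiece 0.95 [332. 144.] [ 0.722 -0.278  0.   ]
scene [1.167 0.069 0.891] 56.726186088329996 [-0.55 -0.14 -0.82]
  lower_wide 0.65 [266. 235.] [ 0.719 -0.005 
[... 394 characters left out ...]
_front 0.95 [274. 242.] [0.735 0.02  0.   ]
  upper_wide_front 0.54 [258. 169.] [ 0.503 -0.086  0.   ]
  lower_narrow_front 0.7 [357. 204.] [0.549 0.229 0.   ]
  lower_narrow_front 0.62 [370. 204.] [0.54  0.267 0.   ]
  lower_narrow_front 0.56 [269. 167.] [ 0.486 -0.053  0.   ]
  upper_narrow_front 0.8 [164. 172.] [ 0.589 -0.365  0.   ]
  upper_narrow_front 0.77 [193. 153.] [ 0.494 -0.304 -0.   ]
  upper_narrow_front 0.72 [268. 168.] [ 0.488 -0.054  0.   ]
  grille 0.77 [360. 202.] [0.543 0.238 0.   ]
  grille 0.36 [267. 237.] [ 0.725 -0.002  0.   ]
  grille 0.18 [171. 212.] [ 0.718 -0.289  0.   ]
  bowl 0.86 [353. 264.] [0.742 0.237 0.   ]
  handpiece 0.69 [172. 211.] [ 0.715 -0.286  0.   ]
```

View pics/top.png

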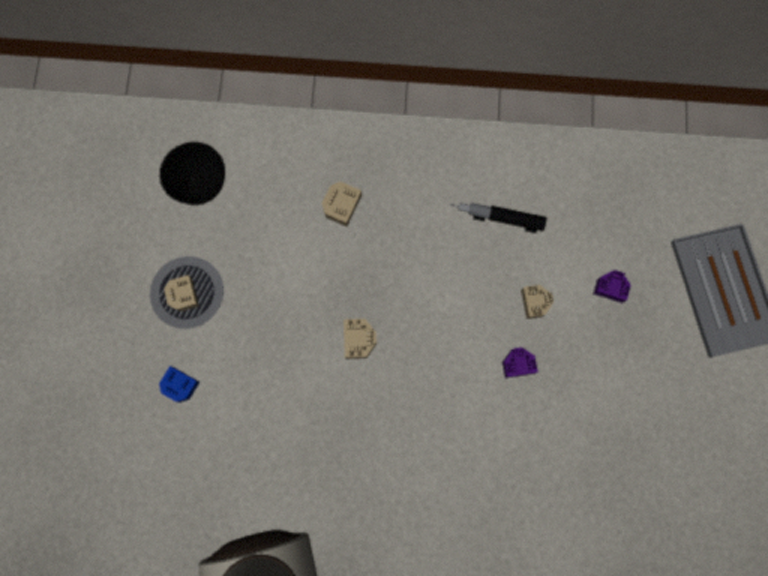

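View pics/scene.png

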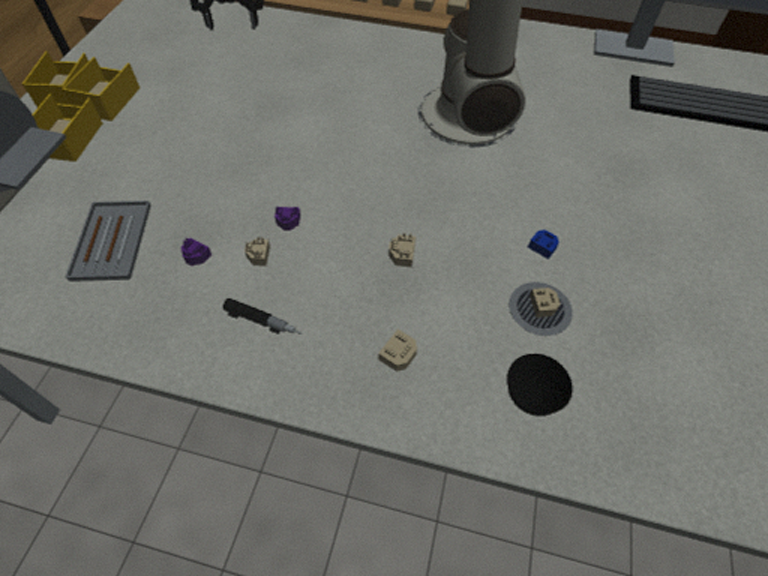

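Top view:
- The pale lower on the grille is at top px (120,194). It is small (about 20 px), so lower_narrow; lower_wide is the larger one at (228,135).
- What could be taken for upper_narrow: the pale small cast at top px (358,201), purple look-alikes at (346,242) and (408,191), and the larger pale upper_wide at (239,226). I choose the pale one at (358,201).

Next I fit poses and check the choice in one close crop.

```bash
cat >> h.py <<'E'
from scipy.optimize import minimize
def model(kind):
    # narrow casts: base prism + tooth tops (cast frame, m)
    cx,cy=(17,18.5) if kind=='u' else (12,11.3)
    P=[(-22,-25),(22-cx,-25),(22,-25+cy),(22,25-cy),(22-cx,25),(-22,25)]
    pts=[(x,y,z) for x,y in P for z in(0,26)]
    if kind=='u': T=[(-17,16.5,34),(-12,20.5,38.5),(-4,20.5,38.5),(4,12.25,38.5),(18.5,9,37.5)]
    else: T=[(-17,16.5,34),(0,16.5,34),(12.5,10.5,34)]
    pts+=[(x,s*y,z) for x,y,z in T for s in(1,-1)]
    return np.array(pts)/1000
def Rz(a): return np.array([[np.cos(a),-np.sin(a),0],[np.sin(a),np.cos(a),0],[0,0,1]])
def pale(c):
    h=cv2.cvtColor(c['pixels'],cv2.COLOR_RGB2HSV).astype(int)
    return ((h[...,0]>8)&(h[...,0]<28)&(h[...,1]>65)&(h[...,2]>60)).astype(np.uint8)
def hullmask(c,W,s=4):
    p=np.array([proj(c,w) for w in W])
    m=np.zeros((384,512),np.uint8)
    cv2.fillConvexPoly(m,cv2.convexHull(np.round(p*16).astype(np.int32)),1,shift=4)
    return m
def fit(cs,kind,x,y,R0=np.eye(3),z0=0,win=.05,offs=range(0,360,30)):
    """x,y,yaw of a cast with orientation Rz(yaw) R0; IoU over images; blob nearest guess"""
    M=model(kind)@R0.T; ms=[]
    for c in cs:
        m=pale(c); m=cv2.morphologyEx(m,cv2.MORPH_CLOSE,np.ones((5,5)))
        n,l,st,ce=cv2.connectedComponentsWithStats(m)
        g=proj(c,[x,y,z0+.015]); ok=[i for i in range(1,n) if st[i,4]>60]
        i=min(ok,key=lambda i:np.hypot(*(ce[i]-g))); ms.append((l==i).astype(np.uint8))
    def cost(v):
        W=M@Rz(v[2]).T+[v[0],v[1],z0]; k=0
        for c,m in zip(cs,ms):
            a=hullmask(c,W); k+=1-(a&m).sum()/max(1,(a|m).sum())
        return k/len(cs)
    best=[]
    for o in offs:
        r=minimize(cost,[x,y,np.radians(o)],method='Nelder-Mead',options=dict(initial_simplex=np.array([[x,y,np.radians(o)],[x+.01,y,np.radians(o)],[x,y+.01,np.radians(o)],[x,y,np.radians(o+20)]])))
        best.append((r.fun,r.x))
    best.sort(key=lambda b:b[0])
    return [(round(f,3),np.round(v[:2],4),round(np.degrees(v[2])%360,1)) for f,v in best[:6]]
E
python3 - <<'E'
from h import *
t=viewer.camera('top');s=viewer.camera('scene')
for k,x,y in(('u',.57,-.345),('l',.54,.245)):
    for cs in([t],[s],[t,s]): print(k,fit(cs,k,x,y)[:4])
a=t['pixels'][165:240,320:430];b=t['pixels'][165:230,90:160]
b=cv2.copyMakeBorder(b,0,10,0,0,0)
cv2.imwrite('pics/c1.png',cv2.resize(np.hstack([a,b])[:,:,::-1],None,fx=4,fy=4,interpolation=2))
E
```

```text
u [(np.float64(0.239), array([ 0.5745, -0.3463]), np.float64(273.5)), (np.float64(0.241), array([ 0.5761, -0.3411]), np.float64(133.8)), (np.float64(0.245), array([ 0.5752, -0.3427]), np.float64(260.9)), (np.float64(0.249), array([ 0.5745, -0.343 ]), np.float64(160.7))]
u [(np.float64(1.0), array([ 0.57 , -0.345]), np.float64(0.0)), (np.float64(1.0), array([ 0.57 , -0.345]), np.float64(30.0)), (np.float64(1.0), array([ 0.57 , -0.345]), np.float64(60.0)), (np.float64(1.0), array([ 0.57 , -0.345]), np.float64(90.0))]
u [(np.float64(0.619), array([ 0.5745, -0.3463]), np.float64(273.5)), (np.float64(0.62), array([ 0.5761, -0.3411]), np.float64(133.8)), (np.float64(0.622), array([ 0.5752, -0.3427]), np.float64(260.9)), (np.float64(0.624), array([ 0.5745, -0.343 ]), np.float64(160.7))]
l [(np.float64(0.197), array([0.5465, 0.2446]), np.float64(123.2)), (np.float64(0.199), array([0.5451, 0.2431]), np.float64(120.6)), (np.float64(0.209), array([0.5463, 0.2448]), np.float64(201.3)), (np.float64(0.21), array([0.5438, 0.2441]), np.float64(110.9))]
l [(np.float64(1.0), array([0.54 , 0.245]), np.float64(0.0)), (np.float64(1.0), array([0.54 , 0.245]), np.float64(30.0)), (np.float64(1.0), array([0.54 , 0.245]), np.float64(60.0)), (np.float64(1.0), array([0.54 , 0.245]), np.float64(90.0))]
l [(np.float64(0.599), array([0.5465, 0.2446]), np.float64(123.2)), (np.float64(0.6), array([0.5451, 0.2431]), np.float64(120.6)), (np.float64(0.604), array([0.5463, 0.2448]), np.float64(201.3)), (np.float64(0.605), array([0.5438, 0.2441]), np.float64(110.9))]
```

View pics/c1.png

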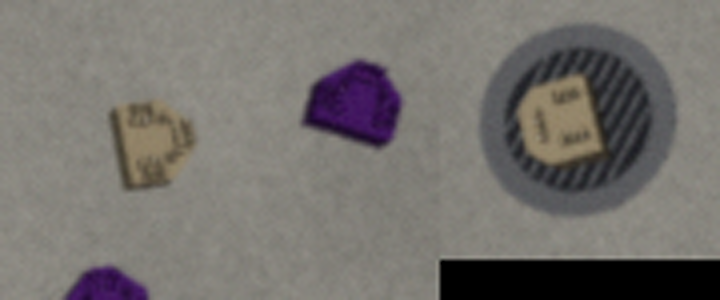

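The crop confirms it: the pale small upper at crop (150,145) has its front facing right and slightly up (yaw about -80°). The lower on the grille is the small one, front to the left and slightly down (yaw about 105°). I go above the upper for a close look.

```bash
cat >> h.py <<'E'
from scipy.spatial.transform import Rotation as Ro
def tool(): 
    o=bot.get_obs(); return np.array(o['ee_pos']),Ro.from_euler('xyz',o['tcp_rot'],degrees=True).as_matrix()
def go(p1,R1=None,cur=None):
    """shift/turn from present pose: shift in present tool axes, rotvec (deg)"""
    p,R=cur or tool(); R1=R if R1 is None else R1
    rv=Ro.from_matrix(R.T@R1).as_rotvec(degrees=True)
    d=R.T@(np.array(p1)-p)
    print('shift',np.round(d*1000,1),'turn',np.round(rv,1),'shift in new axes',np.round(R1.T@(np.array(p1)-p)*1000,1))
def frame(z,y):
    z=np.array(z,float);z/=np.linalg.norm(z);y=np.array(y,float);y-=z*(y@z);y/=np.linalg.norm(y)
    return np.column_stack([np.cross(y,z),y,z])
E
python3 - <<'E'
from h import *
o=bot.get_obs();print({k:np.round(o[k],3) for k in o})
p,R=tool();print(np.round(R,2))
yc=Rz(np.radians(-80))[:,1]
for s in(1,-1):
    go([.57,-.345,.23],frame([0,0,-1],s*yc))
c=viewer.camera('wrist');print(c['vfov'],np.round(R.T@(-c['R'].T@c['t']-p),3),np.round(c['R']@R,2))
E
```

```text
{'time': np.float64(1.3), 'q': array([-72.136,   4.98 ,  10.08 ,  95.098,  -0.   ,  90.001]), 'qd': array([-0.048,  0.084, -0.066, -0.009, -0.054,  0.025]), 'joint_efforts': array([ 3.0000e-03, -5.2010e+01,  4.6486e+01,  2.0000e-03,  0.0000e+00,
       -0.0000e+00]), 'ee_pos': array([ 0.169, -0.523,  0.231]), 'tcp_rot': array([179.998,   0.   ,  17.863]), 'wrist_force': array([-0.904,  0.034,  0.208]), 'torque': array([ 0.002,  0.014, -0.012]), 'grasp_force': np.float64(0.0), 'opening': np.float64(0.086)}
[[ 0.95  0.31  0.  ]
 [ 0.31 -0.95 -0.  ]
 [-0.    0.   -1.  ]]
shift [436.7 -46.8   1.3] turn [  0.    0.  -82.1] shift in new axes [106.1 426.2   1.3]
shift [436.7 -46.8   1.3] turn [ 0.  -0.  97.9] shift in new axes [-106.1 -426.2    1.3]
68.35556341581062 [ 0.071 -0.    -0.142] [[-0.    1.    0.  ]
 [-0.96 -0.   -0.28]
 [-0.28 -0.    0.96]]
```

```bash
python3 -m inch '[[[100,54,-6,0,0,0,0],[100,55,-6,0,0,0,0],[100,55,-6,0,0,0,0],[100,55,-6,0,0,0,0],[100,55,-6,0,0,0,0],[100,55,-6,0,0,0,0],[100,54,-6,0,0,0,0],[100,54,-5,0,0,0,0]]]'
python3 -m inch '[[[100,0,0,0,0,0,-10],[100,0,0,0,0,0,-10],[100,0,0,0,0,0,-10],[100,0,0,0,0,0,-10],[100,0,0,0,0,0,-10],[100,0,0,0,0,0,-10],[100,0,0,0,0,0,-10],[100,0,0,0,0,0,-10]]]'
python3 - <<'E'
from h import *
c=viewer.camera('wrist')
print(np.round(bot.get_obs()['q'],1))
m=pale(c);print(m.sum())
for t in('upper_narrow','upper_narrow_front'):
    for d in finder.mark_of('wrist',t)[:2]: print(t,d['conf'],np.round(d['position']),onz(c,d['position'],0))
print(fit([c],'u',.575,-.345))
v=c['pixels'].copy();f=fit([c],'u',.575,-.345,offs=[280])[0]
W=model('u')@Rz(np.radians(f[2])).T+[*f[1],0]
for w in W: cv2.circle(v,tuple(int(a) for a in proj(c,w)),2,(255,0,0),-1)
v[m>0,1]=np.minimum(255,v[m>0,1]+40)
cv2.imwrite('pics/w1.png',v[:,:,::-1])
E
```

```text
time: 2.35
ee_pos: [0.5718, -0.3437, 0.2313]
tcp_rot: [180.0, -0.0, 17.9]
wrist_force: [-0.3, -1.2, 1.0]
opening: 0.0855
grasp_force: 0.0
time: 3.35
ee_pos: [0.5703, -0.3447, 0.2312]
tcp_rot: [-180.0, -0.0, 98.2]
wrist_force: [0.8, -0.0, -0.3]
opening: 0.0852
grasp_force: 0.0
[-31.2  22.2  30.5  98.4  -0.   50.2]
819
upper_narrow 0.98 [251. 170.] [ 0.57314916 -0.34780514  0.        ]
upper_narrow 0.69 [266. 254.] [ 0.61217019 -0.46895766  0.        ]
upper_narrow_front 0.96 [197. 134.] [ 0.49682079 -0.31070683  0.        ]
upper_narrow_front 0.73 [253. 184.] [ 0.57842448 -0.36619385  0.        ]
[(np.float64(0.119), array([ 0.5757, -0.3451]), np.float64(278.1)), (np.float64(0.12), array([ 0.5753, -0.3448]), np.float64(279.6)), (np.float64(0.123), array([ 0.5755, -0.3454]), np.float64(280.7)), (np.float64(0.124), array([ 0.5761, -0.3459]), np.float64(286.1)), (np.float64(0.126), array([ 0.5761, -0.3438]), np.float64(283.2)), (np.float64(0.199), array([ 0.5779, -0.3421]), np.float64(37.7))]
```

View pics/w1.png

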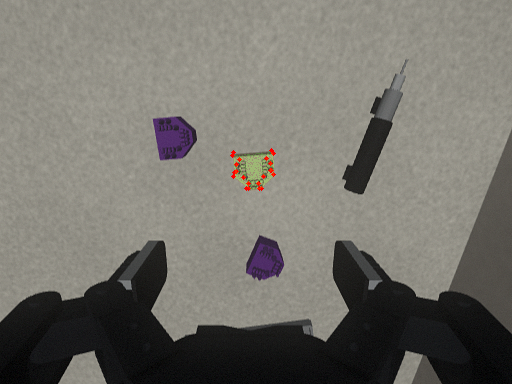

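The wrist view shows the pale upper at px (253,170) with the fitted outline on it. Purple copies are at (173,138) and (265,258), and the handpiece is at (372,135). Fit: (0.5755, -0.345), yaw -80.5°. Now I work out the tilted grasp.

```bash
python3 - <<'E'
from h import *
C=np.array([.5756,-.345,0]);Q=Rz(np.radians(-80.5))
R1=frame(Q@[-1,0,-1],Q[:,1])
T=C+Q@[-.0124,0,.0086]
pre=T-R1[:,2]*.09
print(T,pre);go(pre,R1);go(T,R1,(pre,R1))
E
python3 -m inch '[[[100,0,0,0,0,9,-0.5],[100,0,0,0,0,9,-0.3],[100,0,0,0,0,9,0],[100,0,0,0,0,9,0],[100,0,0,0,0,9,0]]]'
python3 - <<'E'
from h import *
print(np.round(bot.get_obs()['q'],1))
C=np.array([.5756,-.345,0]);Q=Rz(np.radians(-80.5))
R1=frame(Q@[-1,0,-1],Q[:,1])
T=C+Q@[-.0124,0,.0086]
go(T-R1[:,2]*.09,R1)
E
```

```text
[ 0.57355341 -0.33277006  0.0086    ] [ 0.58405698 -0.39553689  0.07223961]
shift [-52.3   6.9 158.9] turn [ 0.7 45.  -1.7] shift in new axes [-149.5    5.2   75.3]
shift [-0.  0. 90.] turn [0. 0. 0.] shift in new axes [-0.  0. 90.]
time: 4.12
ee_pos: [0.5942, -0.3341, 0.1714]
tcp_rot: [176.5, -38.3, 98.3]
wrist_force: [-0.3, 0.4, 0.2]
opening: 0.085
grasp_force: 0.0
[-40.3  58.6  70.6 130.4  27.1  35.6]
shift [-108.   -21.4   39.8] turn [ 4.3  6.7 -0.7] shift in new axes [-111.7  -20.1   28.4]
```

Joints 3 and 4 hit their limits: with a 45° outward tilt the wrist is too far out here. So I will pick the cast vertically, set it down lying nearer the base, and do the tilted grasps there.

```bash
python3 - <<'E'
from h import *
C=np.array([.5756,-.345,0]);Q=Rz(np.radians(-80.5))
R1=frame([0,0,-1],Q[:,1])
T=C+Q@[-.007,0,.1]
go(T,R1)
E
python3 -m inch '[[[100,0,0,0,-0.5,-9.8,0],[100,0,0,0,-0.6,-9.8,0],[100,0,0,0,-0.5,-9.7,0],[100,0,0,0,-0.5,-9.2,0]]]'
python3 - <<'E'
from h import *
C=np.array([.5756,-.345,0]);Q=Rz(np.radians(-80.5))
go(C+Q@[-.007,0,.06],frame([0,0,-1],Q[:,1]))
E
```

```text
shift [-45.1 -23.5  54. ] turn [  3.8 -38.3  -2.3] shift in new axes [ -0.7 -20.1  71.4]
time: 4.62
ee_pos: [0.5959, -0.3348, 0.1777]
tcp_rot: [175.3, -3.6, 96.0]
wrist_force: [-0.0, -0.1, 0.5]
opening: 0.0854
grasp_force: 0.0
shift [ -8.5 -31.2 115.2] turn [ 4.8 -3.5 -3.6] shift in new axes [  0.3 -21.7 117.7]
```

```bash
python3 -m inch '[[[100,0,0,0,4.8,-3.5,-3.6],[100,0,-7,39,0,0,0],[100,0,-7,39,0,0,0],[100,0,-8,39,0,0,0],[100,0,0,0,0,0,0]]]' 40
python3 - <<'E'
from h import *
C=np.array([.5756,-.345,0]);Q=Rz(np.radians(-80.5))
go(C+Q@[-.007,0,.003],frame([0,0,-1],Q[:,1]))
c=viewer.camera('wrist');print(fit([c],'u',.5755,-.345,offs=[270,280,290]))
E
```

```text
time: 5.25
ee_pos: [0.5717, -0.3367, 0.0567]
tcp_rot: [-179.7, -0.6, 99.6]
wrist_force: [-0.2, 0.6, -0.2]
opening: 0.0857
grasp_force: 0.0
shift [-2.4  2.8 53.6] turn [-0.3 -0.6  0.1] shift in new axes [-1.9  2.5 53.7]
[(np.float64(0.097), array([ 0.5762, -0.346 ]), np.float64(282.1)), (np.float64(0.1), array([ 0.5761, -0.3455]), np.float64(284.8)), (np.float64(0.101), array([ 0.576 , -0.3463]), np.float64(283.5))]
```

```bash
python3 -m inch '[[[100,-1,2,18,0,-0.6,-1],[100,-1,1,18,0,0,-1],[100,0,0,17,0,0,0],[40,0,0,0,0,0,0],[30,0,0,0,0,0,0],[30,0,0,0,0,0,0],[30,0,0,0,0,0,0],[30,0,0,0,0,0,0]]]' 40
python3 -m inch '[[[30,0,0,0,0,0,0],[30,0,0,-30,0,0,0],[30,0,0,-60,0,0,0],[30,0,0,0,0,0,0]]]' 40
python3 - <<'E'
from h import *
print(np.round(bot.get_obs()['q'],1))
p,R=tool();print(np.round(p,4),np.round(R,3))
Q=Rz(np.radians(-90));R1=frame([0,0,-1],Q[:,1])
go(np.array([.40,.08,.09])+Q@[-.007,0,0],R1)
E
```

```text
time: 6.3
ee_pos: [0.5775, -0.3394, 0.0077]
tcp_rot: [-180.0, 0.3, 101.8]
wrist_force: [0.2, 0.5, 5.8]
opening: 0.0492
grasp_force: 43.9
time: 6.8
ee_pos: [0.5791, -0.3399, 0.1023]
tcp_rot: [179.7, 0.6, 101.8]
wrist_force: [0.2, -0.5, -1.2]
opening: 0.0492
grasp_force: 43.3
[-30.3  20.6  14.2  83.   -0.2  47.9]
[ 0.5791 -0.3399  0.1023] [[-0.204  0.979  0.007]
 [ 0.979  0.204 -0.009]
 [-0.01   0.005 -1.   ]]
shift [454.5 -88.2   7.3] turn [ 0.3  0.5 11.8] shift in new axes [ 426.9 -179.1   12.3]
```

```bash
python3 -m inch '[[[30,56,-11,1,0,0,0],[30,57,-11,1,0,0,0],[30,57,-11,1,0,0,0],[30,57,-11,1,0,0,0],[30,57,-11,1,0,0,0],[30,57,-11,1,0,0,0],[30,57,-11,1,0,0,0],[30,56,-11,0,0,0,0]]]' 40
python3 -m inch '[[[30,0,0,0,0.3,0.5,6],[30,0,0,0,0,0,6],[30,0,0,0,0,0,0]]]'
python3 - <<'E'
from h import *
print(np.round(bot.get_obs()['q'],1))
p,R=tool();Q=Rz(np.radians(-90));R1=frame([0,0,-1],Q[:,1])
go(np.array([.40,.08,.0085])+Q@[-.007,0,0],R1)
E
```

```text
time: 7.8
ee_pos: [0.3968, 0.0891, 0.0869]
tcp_rot: [-179.9, 0.3, 101.8]
wrist_force: [-0.1, -0.3, -1.8]
opening: 0.0489
grasp_force: 43.2
time: 8.18
ee_pos: [0.3977, 0.0878, 0.087]
tcp_rot: [-179.5, -0.2, 89.8]
wrist_force: [0.0, -0.6, -2.0]
opening: 0.0489
grasp_force: 43.2
[ 12.3 -14.8 -24.3  80.9   0.2 102.4]
shift [-1.   2.9 78.5] turn [-0.5 -0.2 -0.2] shift in new axes [-0.8  2.3 78.5]
```

```bash
python3 -m inch '[[[30,0,2,35,-0.5,0,0],[30,0,0,35,0,0,0],[30,0,0,7,0,0,0],[30,0,0,0,0,0,0],[60,0,0,0,0,0,0],[100,0,0,0,0,0,0],[100,0,0,0,0,0,0]]]' 40
python3 -m inch '[[[100,0,0,-60,0,0,0],[100,0,0,-60,0,0,0],[100,0,0,-30,0,0,0],[100,0,0,0,0,9,0],[100,0,0,0,0,9,0],[100,0,0,0,0,9,0],[100,0,0,0,0,9,0],[100,0,0,0,0,9,0]]]'
python3 - <<'E'
from h import *
print(np.round(bot.get_obs()['q'],1))
c=viewer.camera('wrist');f=fit([c],'u',.40,.08,offs=[260,270,280]);print(f)
v=c['pixels'].copy();m=pale(c)
W=model('u')@Rz(np.radians(f[0][2])).T+[*f[0][1],0]
for w in W: cv2.circle(v,tuple(int(a) for a in proj(c,w)),2,(255,0,0),-1)
cv2.imwrite('pics/w2.png',v[:,:,::-1])
E
```

```text
time: 9.05
ee_pos: [0.4005, 0.088, 0.0115]
tcp_rot: [179.8, -0.2, 89.8]
wrist_force: [0.3, 0.3, 0.7]
opening: 0.0842
grasp_force: 0.0
time: 10.05
ee_pos: [0.4003, 0.0871, 0.1619]
tcp_rot: [179.6, -45.4, 90.0]
wrist_force: [0.7, 0.9, -0.5]
opening: 0.0855
grasp_force: 0.0
[-16.2  -8.5 -20.7  93.1  43.3  67.8]
[(np.float64(0.076), array([0.4006, 0.0825]), np.float64(269.9)), (np.float64(0.076), array([0.4009, 0.0823]), np.float64(269.4)), (np.float64(0.077), array([0.4007, 0.0814]), np.float64(269.7))]
```

```bash
python3 - <<'E'
from h import *
C=np.array([.4006,.082,0]);Q=Rz(np.radians(-90.2))
R1=frame(Q@[-1,0,-1],Q[:,1]);T=C+Q@[-.012,0,.010]
go(T,R1)
E
```

```text
shift [-102.2    1.   109.3] turn [ 0.1 -0.9 -0.1] shift in new axes [-100.6    1.1  110.8]
```

```bash
python3 -m inch '[[[100,-50,0,0,0.1,-0.9,0],[100,-50,1,0,0,0,0],[100,0,0,40,0,0,0],[100,0,0,40,0,0,0],[100,0,0,0,0,0,0]]]' 45
python3 - <<'E'
from h import *
C=np.array([.4006,.082,0]);Q=Rz(np.radians(-90.2))
R1=frame(Q@[-1,0,-1],Q[:,1]);T=C+Q@[-.012,0,.010]
go(T,R1)
c=viewer.camera('wrist');print(fit([c],'u',.40,.08,offs=[260,270]));save(c,'w3.png')
E
```

```text
time: 10.72
ee_pos: [0.3995, 0.0735, 0.0318]
tcp_rot: [-179.8, -44.2, 89.9]
wrist_force: [0.6, -0.5, 1.2]
opening: 0.0857
grasp_force: 0.0
shift [-0.5  1.2 29.9] turn [-0.2  0.8  0. ] shift in new axes [-0.9  1.1 29.9]
[(np.float64(0.051), array([0.4011, 0.0824]), np.float64(269.6)), (np.float64(0.053), array([0.4006, 0.0819]), np.float64(268.8))]
```

View pics/w3.png

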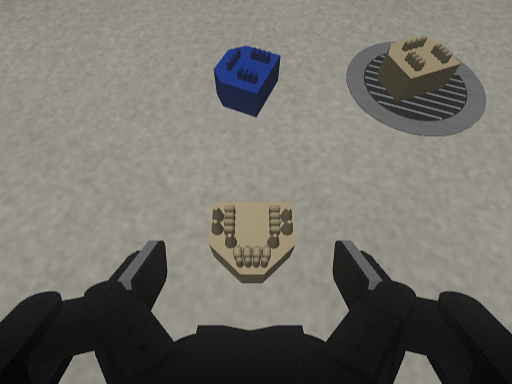

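The wrist view shows the upper centred between the open fingers, at px (252,240), front toward the gripper. I close, lift, and rotate it heel down.

```bash
python3 -m inch '[[[100,0,1,15,0,0.8,0],[100,0,0,14.5,0,0,0],[40,0,0,0,0,0,0],[30,0,0,0,0,0,0],[30,0,0,0,0,0,0],[30,0,0,0,0,0,0],[30,0,0,0,0,0,0],[30,0,0,0,0,0,0]]]' 45
python3 -m inch '[[[30,20,0,-20,0,0,0],[30,40,0,-40,0,0,0],[30,0,0,0,0,-10,0],[30,0,0,0,0,-10,0],[30,0,0,0,0,-10,0],[30,0,0,0,0,-10,0],[30,0,0,0,0,-10,0],[30,0,0,0,0,-10,0]]]'
python3 -m inch '[[[30,0,0,0,0,-10,0],[30,0,0,0,0,-10,0],[30,0,0,0,0,-10,0],[30,0,0,0,0,0,0]]]'
python3 - <<'E'
from h import *
print(np.round(bot.get_obs()['q'],1))
p,R=tool();print(p,np.round(R,3))
R1=frame([0,-1,-1],[1,0,0])
go([p[0],p[1],.011],R1)
c=viewer.camera('top');s=viewer.camera('scene')
a=c['pixels'][150:280,160:330];b=s['pixels'][110:240,230:400]
cv2.imwrite('pics/st.png',cv2.resize(np.hstack([a,b])[:,:,::-1],None,fx=2.3,fy=2.3,interpolation=2))
E
```

```text
time: 11.78
ee_pos: [0.4025, 0.0926, 0.0129]
tcp_rot: [179.9, -45.1, 89.9]
wrist_force: [-0.4, -4.7, 5.1]
opening: 0.049
grasp_force: 47.4
time: 12.78
ee_pos: [0.4023, 0.093, 0.0981]
tcp_rot: [179.8, 15.2, 89.8]
wrist_force: [0.1, -0.8, -2.6]
opening: 0.0488
grasp_force: 47.0
time: 13.28
ee_pos: [0.4011, 0.0937, 0.0939]
tcp_rot: [-179.5, 45.2, 90.3]
wrist_force: [-0.6, -0.6, -1.0]
opening: 0.0489
grasp_force: 47.1
[ 36.3  10.6 -10.7  99.7 -34.7 136.1]
[0.40107595 0.09370156 0.09387452] [[-0.004  1.    -0.004]
 [ 0.705 -0.    -0.709]
 [-0.709 -0.006 -0.705]]
shift [58.8  0.5 58.4] turn [-0.3  0.2  0.2] shift in new axes [58.6  0.  58.6]
```

View pics/st.png

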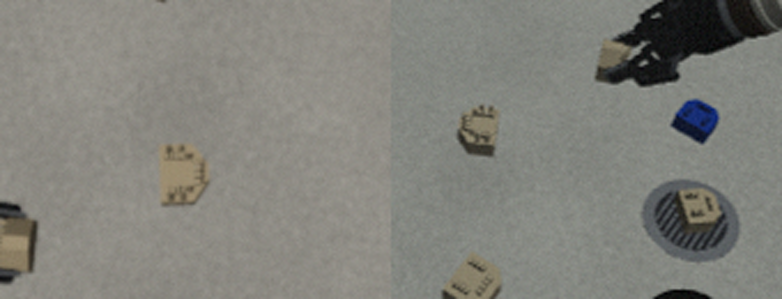

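The picture shows the upper held heel down in the gripper, with nothing else disturbed. I shift 30 mm to -y, away from the blue piece, and lower it.

```bash
python3 -m inch '[[[30,-21,0,21,-0.3,0.2,0.2],[30,25,0,25,0,0,0],[30,25,0,25,0,0,0],[30,5,0,5,0,0,0],[30,0,0,0,0,0,0],[30,1,0,1,0,0,0],[30,1,0,1,0,0,0],[30,0,0,0,0,0,0]]]' 45
```

```text
time: 14.38
ee_pos: [0.4025, 0.0637, 0.0167]
tcp_rot: [179.4, 44.7, 89.5]
wrist_force: [0.8, 0.6, -0.5]
opening: 0.0486
grasp_force: 47.0
```

```bash
python3 -m inch '[[[30,2,0,2,0.3,0.2,0],[30,1,0,1,0,0,0],[30,0,0,0,0,0,0]]]'; python3 -m inch '[[[30,0.7,0,0.7,0,0,0],[30,0,0,0,0,0,0]]]'; python3 -m inch '[[[30,0.7,0,0.7,0,0,0],[30,0,0,0,0,0,0]]]'
```

```text
time: 14.75
ee_pos: [0.4022, 0.0635, 0.012]
tcp_rot: [179.8, 44.5, 89.6]
wrist_force: [-0.1, 0.7, -1.0]
opening: 0.0487
grasp_force: 47.0
time: 15.0
ee_pos: [0.4023, 0.0636, 0.0111]
tcp_rot: [179.8, 44.5, 89.5]
wrist_force: [-0.2, -1.4, -1.6]
opening: 0.0494
grasp_force: 47.1
time: 15.25
ee_pos: [0.4024, 0.0637, 0.0109]
tcp_rot: [179.8, 44.5, 89.6]
wrist_force: [-2.5, 2.2, 7.0]
opening: 0.0485
grasp_force: 47.9
```

```bash
python3 -m inch '[[[60,0,0,0,0,0,0],[100,0,0,0,0,0,0],[100,0,0,0,0,0,0],[100,0,0,0,0,0,0],[100,0,0,-40,0,0,0],[100,0,0,-60,0,0,0],[100,-50,0,0,0,0,0],[100,-50,0,0,0,0,0]]]'
python3 - <<'E'
from h import *
print(np.round(bot.get_obs()['q'],1))
p,R=tool();print(p)
c=viewer.camera('wrist');t=viewer.camera('top');s=viewer.camera('scene')
# standing: cast x up, y=+x world(at yaw 0), z=+y
R0=np.array([[0,1,0],[0,0,1],[1,0,0]],float)
for cs in([c],[t]):
    try: print(fit(cs,'u',.402,.055,R0=R0,z0=.022,offs=[-20,0,20])[:2])
    except Exception as e: print(e)
go([.402,.052,.20],frame([0,.7,-.7],[1,0,0]))
save(c,'w4.png')
E
```

```text
time: 16.25
ee_pos: [0.402, 0.0624, 0.1523]
tcp_rot: [179.8, 44.6, 89.7]
wrist_force: [0.8, -1.0, 0.2]
opening: 0.0855
grasp_force: 0.0
[ 33.1   5.1  -9.5 103.7 -36.  132.7]
[0.40204475 0.06238034 0.15232797]
[(np.float64(0.109), array([0.4026, 0.0493]), np.float64(0.1)), (np.float64(0.11), array([0.4024, 0.0501]), np.float64(359.7))]
[(np.float64(0.316), array([0.4023, 0.0521]), np.float64(350.3)), (np.float64(0.318), array([0.4089, 0.0484]), np.float64(20.4))]
shift [-39.9   0.1 -26.6] turn [ 0.4 89.4 -0.4] shift in new axes [ 26.2  -0.2 -40.2]
```

View pics/w4.png

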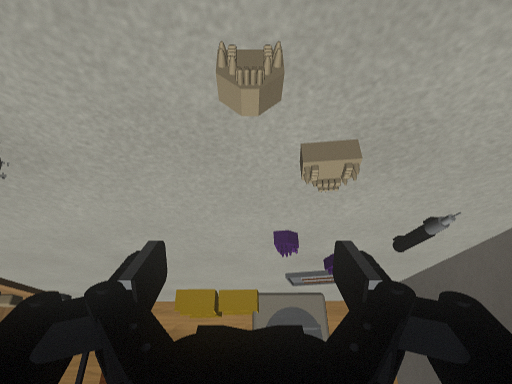

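The cast stands free on its heel at px (250,78), at (0.4025, 0.050), and the wide upper and the rest are untouched. Now I swing to the other side.

```bash
python3 -m inch '[[[100,0,0,0,0,10,0],[100,0,0,0,0,10,0],[100,0,0,0,0,10,0],[100,0,0,0,0,10,0],[100,0,0,0,0,10,0],[100,0,0,0,0,10,0],[100,0,0,0,0,10,0],[100,0,0,0,0,10,0]]]'
python3 -m inch '[[[100,0,0,0,0,9.5,0],[100,0,0,0,0,0,0]]]'
python3 - <<'E'
from h import *
print(np.round(bot.get_obs()['q'],1))
c=viewer.camera('wrist')
R0=np.array([[0,1,0],[0,0,1],[1,0,0]],float)
print(fit([c],'u',.402,.05,R0=R0,z0=.022,offs=[-20,0,20])[:2])
go([.4025,.063,.0125],frame([0,1,-1],[1,0,0]))
E
```

```text
time: 17.4
ee_pos: [0.4023, 0.0626, 0.1517]
tcp_rot: [179.7, -35.8, 89.9]
wrist_force: [0.3, -0.7, -0.6]
opening: 0.0853
grasp_force: 0.0
time: 17.65
ee_pos: [0.4015, 0.0617, 0.1489]
tcp_rot: [-179.7, -45.1, 89.3]
wrist_force: [0.5, -0.1, 0.6]
opening: 0.0853
grasp_force: 0.0
[-19.3  -5.9 -19.9  94.1  42.   64.2]
[(np.float64(0.11), array([0.4024, 0.0528]), np.float64(359.4)), (np.float64(0.116), array([0.4033, 0.0518]), np.float64(1.7))]
shift [-96.3   1.   98.1] turn [ 0.2  0.1 -0.3] shift in new axes [-96.4   0.8  97.9]
```

```bash
python3 -m inch '[[[100,-48,1,0,0.2,0.1,-0.3],[100,-48,0,0,0,0,0],[100,0,0,35,0,0,0],[100,0,0,35,0,0,0],[100,0,0,0,0,0,0]]]' 45
python3 - <<'E'
from h import *
c=viewer.camera('wrist')
R0=np.array([[0,1,0],[0,0,1],[1,0,0]],float)
print(fit([c],'u',.402,.05,R0=R0,z0=.022,offs=[-20,0,20])[:2])
go([.4025,.0638,.0125],frame([0,1,-1],[1,0,0]))
E
```

```text
time: 18.32
ee_pos: [0.4022, 0.046, 0.0335]
tcp_rot: [179.8, -45.0, 90.4]
wrist_force: [-0.8, -0.8, 0.4]
opening: 0.0851
grasp_force: 0.0
[(np.float64(0.092), array([0.4026, 0.0521]), np.float64(0.4)), (np.float64(0.095), array([0.4024, 0.0513]), np.float64(0.6))]
shift [-2.4 -0.5 28.8] turn [0.  0.1 0.4] shift in new axes [-2.4 -0.5 28.8]
```

```bash
python3 -m inch '[[[100,-1,0,14,0,0,0.4],[100,-1,0,14,0,0,0],[50,0,0,0,0,0,0],[30,0,0,0,0,0,0],[30,0,0,0,0,0,0],[30,0,0,0,0,0,0],[30,0,0,0,0,0,0],[30,0,0,0,0,0,0]]]' 45
python3 -m inch '[[[30,20,0,-20,0,0,0],[30,40,0,-40,0,0,0],[30,40,0,-40,0,0,0],[30,0,0,0,0,0,0]]]'
python3 - <<'E'
from h import *
t=viewer.camera('top');s=viewer.camera('scene')
print(fit([t],'l',.545,.244,offs=[90,100,110,120]))
for n in('top','scene'):
  for th in('lower_narrow','lower_narrow_front','grille'):
    c=t if n=='top' else s
    for d in finder.mark_of(n,th)[:1]: print(n,th,round(d['conf'],2),np.round(onz(c,d['position'],0),4))
E
```

```text
time: 19.38
ee_pos: [0.4038, 0.0621, 0.0138]
tcp_rot: [180.0, -45.1, 89.8]
wrist_force: [-2.1, -2.9, 5.3]
opening: 0.0484
grasp_force: 47.1
time: 19.88
ee_pos: [0.4049, 0.0617, 0.1582]
tcp_rot: [179.5, -44.9, 90.1]
wrist_force: [0.2, -0.6, -2.3]
opening: 0.0489
grasp_force: 47.1
[(np.float64(0.198), array([0.5462, 0.2432]), np.float64(120.7)), (np.float64(0.2), array([0.5479, 0.2434]), np.float64(114.4)), (np.float64(0.202), array([0.5482, 0.2469]), np.float64(115.6)), (np.float64(0.204), array([0.5458, 0.2423]), np.float64(115.4))]
top lower_narrow 0.76 [0.5564 0.2398 0.    ]
top lower_narrow_front 0.95 [0.54   0.2651 0.    ]
top grille 0.87 [0.5541 0.2506 0.    ]
scene lower_narrow 0.88 [ 0.5439  0.2482 -0.    ]
scene lower_narrow_front 0.82 [0.5297 0.2723 0.    ]
scene grille 0.86 [0.5517 0.2418 0.    ]
```

```bash
python3 -m inch '[[[30,10,45,-20,0,0,0],[30,10,45,-20,0,0,0],[30,0,45,0,0,0,0],[30,0,0,0,0,0,0]]]'
python3 - <<'E'
from h import *
c=viewer.camera('wrist')
f=fit([c],'l',.545,.244,offs=[95,105,115,125]);print(f)
for th in('lower_narrow','lower_narrow_front','grille'):
    for d in finder.mark_of('wrist',th)[:2]: print(th,round(d['conf'],2),np.round(d['position']),np.round(onz(c,d['position'],0),4))
v=c['pixels'].copy()
W=model('l')@Rz(np.radians(f[0][2])).T+[*f[0][1],0]
for w in W: cv2.circle(v,tuple(int(a) for a in proj(c,w)),2,(255,0,0),-1)
cv2.imwrite('pics/w5.png',cv2.resize(v[:,:,::-1],None,fx=1.5,fy=1.5))
E
```

```text
time: 20.78
ee_pos: [0.54, 0.0478, 0.1951]
tcp_rot: [-179.8, -45.1, 89.7]
wrist_force: [-0.7, -0.4, -1.8]
opening: 0.0488
grasp_force: 47.3
[(np.float64(0.899), array([0.5453, 0.2427]), np.float64(113.2)), (np.float64(0.899), array([0.5453, 0.2426]), np.float64(113.2)), (np.float64(0.899), array([0.5446, 0.2426]), np.float64(117.3)), (np.float64(0.899), array([0.5449, 0.2411]), np.float64(112.5))]
lower_narrow 0.72 [153. 169.] [0.3989 0.2301 0.    ]
lower_narrow 0.69 [251. 159.] [ 0.5425  0.2472 -0.    ]
lower_narrow_front 0.87 [250. 148.] [0.5413 0.2696 0.    ]
lower_narrow_front 0.79 [137. 160.] [0.372  0.2477 0.    ]
grille 0.89 [256. 166.] [0.5497 0.2359 0.    ]
```

View pics/w5.png

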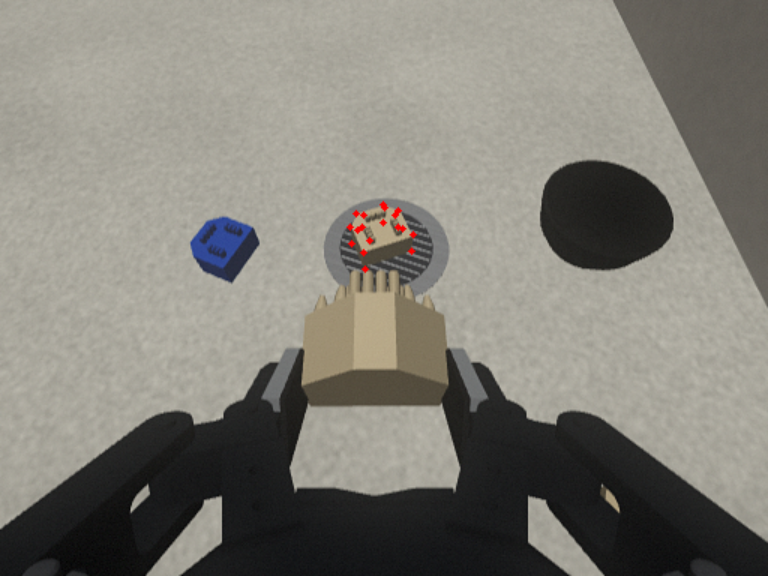

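The view shows the held upper at px (250,235), the lower on the grille at (253,157), the blue copy at (150,166), and the bowl clear to the right. The held teeth touch the lower's blob in the image, so I step sideways to measure cleanly.

```bash
python3 -m inch '[[[30,0,-35,20,0,0,0],[30,0,-35,20,0,0,0],[30,0,0,0,0,0,0]]]'
cat >> h.py <<'E'
def fitw(c,kind,x,y,offs):
    """as fit, one image, pale mask limited to a window round the guess; prints mask area"""
    g=proj(c,[x,y,.017]); d=np.hypot(*(proj(c,[x+.045,y,.017])-g))
    keep=np.zeros((384,512),np.uint8);cv2.circle(keep,tuple(int(a) for a in g),int(d),1,-1)
    import h
    old=h.pale; h.pale=lambda c:old(c)*keep
    r=h.fit([c],kind,x,y,offs=offs); h.pale=old; return r
E
python3 - <<'E'
from h import *
import h
for k in range(2):
    c=viewer.camera('wrist'); print(proj(c,[.544,.244,.017]),fitw(c,'l',.544,.244,[95,105,115,125]))
for th in('lower_narrow','lower_narrow_front'):
    for d in finder.mark_of('wrist',th)[:2]: print(th,round(d['conf'],2),np.round(d['position']),np.round(onz(c,d['position'],0),4))
t=viewer.camera('top');s=viewer.camera('scene')
print(fit([t],'l',.545,.244,offs=[100,110]),fitw(s,'l',.545,.244,[100,110]))
v=c['pixels'].copy();f=fitw(c,'l',.544,.244,[105])
W=model('l')@Rz(np.radians(f[0][2])).T+[*f[0][1],0]
m=pale(c);v[m>0,1]=np.minimum(255,v[m>0,1].astype(int)+50)
v=cv2.resize(v[80:240,200:440],None,fx=3,fy=3)
for w in W: cv2.circle(v,tuple(int(a) for a in (proj(c,w)-[200,80])*3),3,(255,0,0),-1)
cv2.imwrite('pics/w6.png',v[:,:,::-1])
E
```

```text
time: 21.35
ee_pos: [0.4653, 0.077, 0.1679]
tcp_rot: [-179.8, -45.1, 89.6]
wrist_force: [1.3, -0.3, -1.1]
opening: 0.0482
grasp_force: 47.4
[309.40755662 159.37578924] [(np.float64(0.115), array([0.5445, 0.244 ]), np.float64(116.6)), (np.float64(0.118), array([0.5454, 0.245 ]), np.float64(114.6)), (np.float64(0.119), array([0.5452, 0.2446]), np.float64(115.1)), (np.float64(0.119), array([0.5443, 0.2445]), np.float64(114.7))]
[307.6643177  159.51413588] [(np.float64(0.106), array([0.5447, 0.244 ]), np.float64(115.9)), (np.float64(0.109), array([0.5448, 0.2428]), np.float64(117.4)), (np.float64(0.11), array([0.5444, 0.2442]), np.float64(116.2)), (np.float64(0.111), array([0.5445, 0.2423]), np.float64(120.2))]
lower_narrow 0.96 [301. 169.] [0.5378 0.241  0.    ]
lower_narrow 0.96 [195. 176.] [0.3953 0.2301 0.    ]
lower_narrow_front 0.91 [301. 152.] [0.5405 0.2692 0.    ]
lower_narrow_front 0.79 [180. 167.] [0.3737 0.245  0.    ]Traceback (most recent call last):
  File "<stdin>", line 8, in <module>
  File "h.py", line 72, in fitw
    r=h.fit([c],kind,x,y,offs=offs); h.pale=old; return r
  File "h.py", line 42, in fit
    i=min(ok,key=lambda i:np.hypot(*(ce[i]-g))); ms.append((l==i).astype(np.uint8))
ValueError: min() iterable argument is empty
```

```bash
python3 - <<'E'
from h import *
c=viewer.camera('wrist')
f=fitw(c,'l',.544,.244,[95,105,110,115,120,125]);print(f)
v=c['pixels'].copy();m=pale(c)
a=cv2.resize(v[120:200,260:360],None,fx=7,fy=7,interpolation=2);M=model('l')
for (yaw,col) in((f[0][2],(255,0,0)),(106,(0,255,0))):
    W=M@Rz(np.radians(yaw)).T+[*f[0][1],0]
    P=[((proj(c,w)-[260,120]+.5)*7).astype(int) for w in W]
    for i in range(12): cv2.line(a,tuple(P[i]),tuple(P[(i+2)%12]),col,1)
cv2.imwrite('pics/w6.png',a[:,:,::-1])
np.save('wr.npy',v)
E
```

```text
[(np.float64(0.102), array([0.5448, 0.2441]), np.float64(117.2)), (np.float64(0.102), array([0.5443, 0.2437]), np.float64(115.8)), (np.float64(0.105), array([0.544 , 0.2437]), np.float64(116.6)), (np.float64(0.108), array([0.5446, 0.2445]), np.float64(114.8)), (np.float64(0.108), array([0.5454, 0.2445]), np.float64(114.1)), (np.float64(0.108), array([0.5442, 0.2436]), np.float64(120.6))]
```

View pics/w6.png

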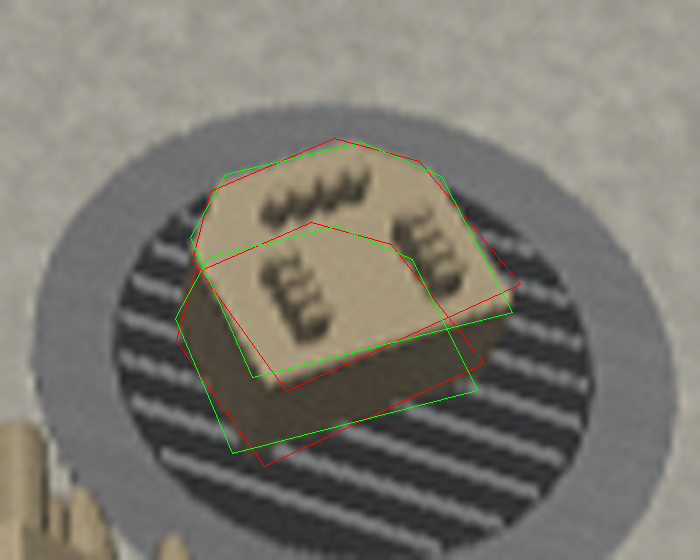

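```bash
python3 - <<'E'
from h import *
c=viewer.camera('wrist')
P=lambda a,b,z=.026: onz(c,[260+a/7-.5,120+b/7-.5],z)
L=P(272,388);Rr=P(512,306);print(L,Rr,np.linalg.norm(Rr-L))
# heel corners: L is y=+25, R is y=-25 ; x = perpendicular
d=(L-Rr);d/=np.linalg.norm(d);xx=np.array([d[1],-d[0],0]);print('yaw',np.degrees(np.arctan2(xx[1],xx[0])),'C',(L+Rr)/2+xx*.022)
# masked fit with yaw scan, HSV mask incl. dark side faces
hsv=cv2.cvtColor(c['pixels'],cv2.COLOR_RGB2HSV).astype(int)
for q in((350,300),(350,400),(225,330),(100,200),(300,480),(270,270)):
    print(q,hsv[120+q[1]//7,260+q[0]//7])
import h
for smin,vmin in((40,25),(50,30),(65,30)):
    h.pale=lambda c:((hsv[...,0]>8)&(hsv[...,0]<32)&(hsv[...,1]>smin)&(hsv[...,2]>vmin)).astype(np.uint8)
    print(smin,vmin,fitw(c,'l',.544,.244,[100,108,116])[:2])
E
```

```text
[0.52996029 0.21383546 0.026     ] [0.5747431  0.23111785 0.026     ] 0.04800188825657399
yaw 111.102383940968 C [0.54443091 0.2430013  0.026     ]
(350, 300) [ 21  68 166]
(350, 400) [17 59 69]
(225, 330) [19 67 72]
(100, 200) [  0   0 108]
(300, 480) [90  5 52]
(270, 270) [19 56 78]
40 25 [(np.float64(0.053), array([0.5448, 0.245 ]), np.float64(112.1)), (np.float64(0.053), array([0.5448, 0.2452]), np.float64(110.0))]
50 30 [(np.float64(0.067), array([0.5446, 0.2442]), np.float64(114.9)), (np.float64(0.067), array([0.5451, 0.2447]), np.float64(113.8))]
65 30 [(np.float64(0.124), array([0.5449, 0.2432]), np.float64(119.0)), (np.float64(0.127), array([0.5452, 0.2444]), np.float64(113.9))]
```

```bash
sed -i 's/(h\[...,1\]>65)&(h\[...,2\]>60)/(h[...,1]>40)\&(h[...,2]>25)/; s/h\[...,0\]<28/h[...,0]<32/' h.py
cat >> h.py <<'E'
# held upper: tool orientation in the cast frame (45 deg between), TCP in cast A
RREL=frame([-1,0,1],[0,1,0])
E
python3 - <<'E'
from h import *
c=viewer.camera('wrist');p,R=tool();Rc=R@RREL.T
print(np.round(Rc,3))
m=cv2.morphologyEx(pale(c),cv2.MORPH_CLOSE,np.ones((3,3)));n,l,st,ce=cv2.connectedComponentsWithStats(m)
i=max(range(1,n),key=lambda i:st[i,4]);print(st[i]);m=(l==i).astype(np.uint8)
M=model('u')
def cost(v):
    W=(M-[v[0],v[1],v[2]])@(Rc@Ro.from_euler('y',v[3]*100).as_matrix()).T+p
    a=hullmask(c,W);return 1-(a&m).sum()/(a|m).sum()
for s in([-.008,0,.0106,0],[-.012,0,.014,0],[-.006,0,.009,.0005]):
    r=minimize(cost,s,method='Nelder-Mead',options=dict(initial_simplex=np.array([s]+[np.add(s,e) for e in np.eye(4)*[.004,.004,.004,.0006]])))
    print(round(r.fun,3),np.round(r.x[:3]*1000,1),np.degrees(r.x[3]*100))
a=c['pixels'].copy()
E
```

```text
[[ 0.     1.     0.004]
 [-0.001 -0.004  1.   ]
 [ 1.    -0.     0.001]]
[ 187  180  121  103 7843]
0.088 [-6.6 -0.2 10.5] 2.701393051379614
0.088 [-6.8 -0.3 10.6] 3.644512042352218
0.089 [-6.7 -0.4 10.9] 4.827600336299697
```

```bash
python3 -m inch '[[[30,15,0,-15,0,-10,0],[30,0,0,0,0,-10,0],[30,0,0,0,0,-10,0],[30,0,0,0,0,-10,0],[30,0,0,0,0,-10,0],[30,0,0,0,0,-10,0],[30,0,0,0,0,-10,0],[30,0,0,0,0,-10,0]]]' 45
cat >> h.py <<'E'
A=np.array([-.0075,-.0002,.0106]); LC=np.array([.5448,.2448]); LY=111
def target(h,LC=LC,LY=LY,pitch=0):
    X=Rz(np.radians(LY))[:,0]; z=np.array([0,0,-1.]); Rc=np.column_stack([X,np.cross(z,X),z])
    return np.array([*LC,.068+h])+Rc@A, Rc@RREL
E
python3 - <<'E'
from h import *
print(np.round(bot.get_obs()['q'],1))
T,R1=target(.06);print(T,np.round(R1,2));go(T,R1)
E
```

```text
time: 22.8
ee_pos: [0.4689, 0.0769, 0.1906]
tcp_rot: [179.9, 35.2, 89.8]
wrist_force: [-0.2, -0.7, -2.5]
opening: 0.0487
grasp_force: 47.4
[ 27.2   7.1   1.3 102.1 -30.8 122.4]
[0.54730104 0.23772647 0.1174    ] [[-0.25  0.93  0.25]
 [ 0.66  0.36 -0.66]
 [-0.71  0.   -0.71]]
shift [173.9  77.8 -32.8] turn [-13.6  -9.7 -16.3] shift in new axes [138.1 130.8 -34.5]
```

```bash
python3 -m inch '[[[30,0,0,0,-4.5,-3.2,-5.4],[30,0,0,0,-4.5,-3.2,-5.4],[30,0,0,0,-4.6,-3.3,-5.5],[30,0,0,0,0,0,0]]]'
python3 - <<'E'
from h import *
T,R1=target(.06);go(T,R1)
E
```

```text
time: 23.3
ee_pos: [0.4676, 0.0767, 0.1894]
tcp_rot: [-179.9, 44.7, 111.1]
wrist_force: [0.2, 0.2, -1.1]
opening: 0.0485
grasp_force: 47.4
shift [137.  132.3 -34.5] turn [-0.  -0.3  0.1] shift in new axes [137.  132.1 -35.2]
```

```bash
python3 -m inch '[[[30,34,33,-9,0,0,0],[30,34,33,-9,0,0,0],[30,34,33,-9,0,0,0],[30,34,33,-8,0,-0.3,0],[30,0,0,0,0,0,0]]]'
python3 - <<'E'
from h import *
print(np.round(bot.get_obs()['q'],1))
T,R1=target(.02);go(T,R1)
t=viewer.camera('top');s=viewer.camera('scene')
cv2.imwrite('pics/pre.png',cv2.resize(np.hstack([t['pixels'][150:240,70:170],s['pixels'][140:230,310:410]])[:,:,::-1],None,fx=4,fy=4,interpolation=2))
E
```

```text
time: 23.92
ee_pos: [0.5487, 0.2383, 0.1145]
tcp_rot: [-179.6, 45.0, 111.2]
wrist_force: [-1.0, -1.3, -0.5]
opening: 0.0484
grasp_force: 47.6
[ 41.8  25.   11.2  96.1 -41.3 118.4]
shift [26.2 -1.3 26.3] turn [-0.3  0.   0.1] shift in new axes [26.2 -1.5 26.3]
```

```bash
cat > rel.py <<'E'
from h import *
# wrist view: held upper (3 offsets) and lower below it, each from its own pale blob
c=viewer.camera('wrist');p,R=tool();Rc=R@RREL.T
m=pale(c);n,l,st,ce=cv2.connectedComponentsWithStats(m)
for i in range(1,n):
    if st[i,4]>150: print('blob',st[i],np.round(ce[i]))
gl=proj(c,[*LC,.017]);gu=proj(c,p+Rc@(np.array([0,0,.02])-A));print('lower at',gl,'upper at',gu)
np.save('wr.npy',c['pixels']);np.save('m.npy',m)
for d in finder.outline_of('wrist','lower_narrow')[:3]: print('L',round(d['conf'],2),np.round(d['extent']))
for d in finder.outline_of('wrist','upper_narrow')[:3]: print('U',round(d['conf'],2),np.round(d['extent']))
E
python3 rel.py
```

```text
blob [ 210   60   76   77 5148] [248.  98.]
blob [ 187  180  130  106 7855] [250. 233.]
blob [ 121  217   49   36 1372] [145. 233.]
blob [   0  294   86   59 2649] [ 32. 316.]
blob [193 300  53  30 981] [223. 317.]
lower at [248.88204167 102.33146831] upper at [249.36205418 226.78360432]
L 0.77 [248.  97.  74.  73.]
L 0.68 [ 31.  52.  63. 101.]
L 0.63 [453. 182. 119.  96.]
U 0.8 [249. 225.  98.  92.]
U 0.8 [131. 272.  28.  24.]
```

```bash
python3 - <<'E'
from h import *
c=viewer.camera('wrist');p,R=tool();Rc=R@RREL.T
print(fitw(c,'l',*LC,[103,111,119]))
m=pale(c);n,l,st,ce=cv2.connectedComponentsWithStats(cv2.morphologyEx(m,cv2.MORPH_CLOSE,np.ones((3,3))))
i=max(range(1,n),key=lambda i:st[i,4]);m=(l==i).astype(np.uint8);M=model('u')
def cost(v):
    W=(M-v)@Rc.T+p;a=hullmask(c,W);return 1-(a&m).sum()/(a|m).sum()
for s in([-.0075,0,.0106],[-.011,0,.014]):
    r=minimize(cost,s,method='Nelder-Mead',options=dict(initial_simplex=np.array([s]+[np.add(s,e) for e in np.eye(3)*.004])))
    print(round(r.fun,3),np.round(r.x*1000,1))
for th in('lower_narrow','lower_narrow_front'):
    for d in finder.mark_of('wrist',th)[:1]: print(th,round(d['conf'],2),np.round(onz(c,d['position'],0),4))
E
```

```text
[(np.float64(0.057), array([0.5445, 0.2438]), np.float64(110.3)), (np.float64(0.058), array([0.5443, 0.2439]), np.float64(110.5)), (np.float64(0.058), array([0.5445, 0.2438]), np.float64(111.1))]
0.183 [-6.1 -0.2  9.5]
0.186 [-7.9 -0.3 11.2]
lower_narrow 0.96 [0.5431 0.2414 0.    ]
lower_narrow_front 0.64 [0.537  0.2663 0.    ]
```

```bash
sed -i 's/LC=np.array(\[.5448,.2448\])/LC=np.array([.5446,.2443])/' h.py
python3 -m inch '[[[30,9,-1,9,-0.3,0,0],[30,9,0,9,0,0,0],[30,9,0,9,0,0,0],[30,4,0,4,0,0,0],[30,0,0,0,0,0,0]]]'
python3 - <<'E'
from h import *
for h_ in(.008,.0):
    T,R1=target(h_);go(T,R1)
p,R=tool();print(np.round((R@RREL.T)[:,2],3), np.round(p-T,4))
E
```

```text
time: 24.95
ee_pos: [0.5472, 0.2362, 0.0745]
tcp_rot: [179.8, 45.1, 111.1]
wrist_force: [-0.7, 0.4, -1.4]
opening: 0.0485
grasp_force: 47.6
shift [7.1 0.3 5.7] turn [0.2 0.1 0.1] shift in new axes [7.1 0.3 5.7]
shift [12.8  0.3 11.4] turn [0.2 0.1 0.1] shift in new axes [12.8  0.3 11.4]
[ 0.002 -0.    -1.   ] [ 0.0001 -0.001   0.0171]
```

```bash
python3 -m inch '[[[30,4,0,3,0.2,0.1,0.1],[30,3,0,3,0,0,0],[30,0,0,0,0,0,0]]]'; python3 -m inch '[[[30,1.5,0,1.5,0,0,0],[30,0,0,0,0,0,0]]]'; python3 -m inch '[[[30,1,0,1,0,0,0],[30,0,0,0,0,0,0]]]'; python3 -c "
from h import *
T,R1=target(0);go(T,R1);print(tool()[0]-T)"
```

```text
time: 25.32
ee_pos: [0.547, 0.237, 0.0655]
tcp_rot: [179.9, 44.9, 110.9]
wrist_force: [0.1, -0.0, -1.3]
opening: 0.0488
grasp_force: 47.6
time: 25.58
ee_pos: [0.5471, 0.237, 0.0637]
tcp_rot: [179.8, 44.9, 110.9]
wrist_force: [0.0, 0.2, -1.1]
opening: 0.0484
grasp_force: 47.6
time: 25.82
ee_pos: [0.5471, 0.237, 0.0623]
tcp_rot: [179.8, 44.9, 110.9]
wrist_force: [0.1, 0.3, -1.1]
opening: 0.0483
grasp_force: 47.6
shift [3.6 0.1 3.3] turn [ 0.1 -0.1 -0.1] shift in new axes [3.6 0.1 3.3]
[-1.30011405e-05 -2.31520432e-04  4.85323110e-03]
```

Aligned within 0.3 mm, 4.9 mm above closed. I descend in small steps and watch the force.

```bash
python3 -m inch '[[[30,0.7,0,0.7,0,0,0],[30,0,0,0,0,0,0]]]'; python3 -m inch '[[[30,0.7,0,0.7,0,0,0],[30,0,0,0,0,0,0]]]'; python3 -m inch '[[[30,0.7,0,0.7,0,0,0],[30,0,0,0,0,0,0]]]'
```

```text
time: 26.08
ee_pos: [0.5471, 0.237, 0.0613]
tcp_rot: [179.8, 44.9, 110.9]
wrist_force: [0.1, 0.0, -0.7]
opening: 0.0484
grasp_force: 47.6
time: 26.32
ee_pos: [0.5471, 0.237, 0.0602]
tcp_rot: [179.8, 44.9, 110.9]
wrist_force: [0.3, 0.4, -1.8]
opening: 0.0483
grasp_force: 47.6
time: 26.58
ee_pos: [0.5471, 0.237, 0.0593]
tcp_rot: [179.8, 44.9, 110.9]
wrist_force: [-0.7, 0.2, -1.9]
opening: 0.0487
grasp_force: 47.6
```

```bash
python3 -m inch '[[[30,0.7,0,0.7,0,0,0],[30,0,0,0,0,0,0]]]'; python3 -m inch '[[[30,0.5,0,0.5,0,0,0],[30,0,0,0,0,0,0]]]';  python3 -m inch '[[[30,0.5,0,0.5,0,0,0],[30,0,0,0,0,0,0]]]'
```

```text
time: 26.82
ee_pos: [0.5471, 0.237, 0.0583]
tcp_rot: [179.8, 44.9, 110.9]
wrist_force: [0.5, -0.4, -1.6]
opening: 0.0484
grasp_force: 47.6
time: 27.08
ee_pos: [0.5471, 0.237, 0.0577]
tcp_rot: [179.8, 44.9, 110.9]
wrist_force: [0.4, -0.3, -0.8]
opening: 0.0482
grasp_force: 47.6
time: 27.32
ee_pos: [0.5472, 0.237, 0.0576]
tcp_rot: [179.8, 45.0, 110.9]
wrist_force: [-2.3, 0.2, 4.0]
opening: 0.0485
grasp_force: 48.1
```

Contact came right at the closed height (expected TCP 0.0574, got 0.0576) with about 5 N, so the teeth are meshed. I release and retreat.

```bash
python3 -m inch '[[[45,0,0,0,0,0,0],[65,0,0,0,0,0,0],[100,0,0,0,0,0,0],[100,0,0,0,0,0,0],[100,0,0,-20,0,0,0],[100,0,0,-50,0,0,0],[100,0,0,-50,0,0,0],[100,0,0,0,0,0,0]]]'
python3 - <<'E'
from h import *
c=viewer.camera('wrist');t=viewer.camera('top');s=viewer.camera('scene')
M=np.vstack([model('l'),model('u')*[1,-1,-1]+[0,0,.068]])
a=cv2.resize(c['pixels'],(600,450))
v=c['pixels'].copy()
for w in M@Rz(np.radians(110.8)).T+[*LC,0]: cv2.circle(v,tuple(int(q) for q in proj(c,w)),1,(255,0,0),-1)
v=cv2.resize(v,(512,384))
b=cv2.resize(s['pixels'][140:240,310:410],(288,288),interpolation=2);d=cv2.resize(t['pixels'][145:245,70:170],(288,288),interpolation=2)
cv2.imwrite('pics/end.png',np.hstack([v,np.vstack([b,d])[:384]])[:,:,::-1])
E
```

```text
time: 28.32
ee_pos: [0.5166, 0.3188, 0.1441]
tcp_rot: [179.5, 44.8, 110.8]
wrist_force: [0.8, 0.6, 0.5]
opening: 0.0853
grasp_force: 0.0
```

View pics/end.png

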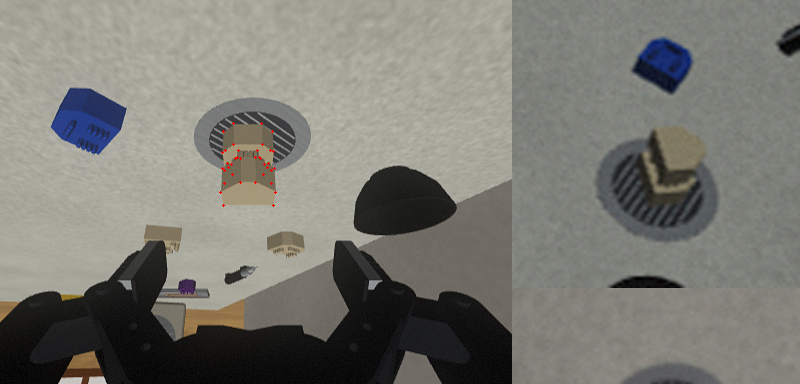

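The wrist view shows the closed pair on the grille at px (248,165), level, and the overlaid closed-pair model points coincide. The gripper is clear and the bowl, blue copy and other casts are in place. I hand in.

```bash
python3 -c "
from workcell import bot
print(bot.job_done())"
```

```text
the job is handed in; nothing more can be done
None
```

I handed the job in at about 28 s: upper_narrow was stood on its heel and let go, retaken from the other side, and closed on lower_narrow on the grille; contact came at the closed height with about 5 N, and no verdict was returned.

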